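Tip a pipe into the V-cradle and flip the hold-down over it

TASK

Get the steel pipe that stands on end on the wooden cradle ready for marking out: push it over so that it lies down in the V, then push it along the V until its end butts against the stop block. After that, push the hinged hold-down bar over until its pad rests on the pipe. Only push with the fingers: do not lift the pipe, and leave the loose fittings and tools around the cradle where they are.

Things in the scene. Friction and masses are not known exactly. Their poses are not given: they have to be found in the camera images.
- pipe: steel pipe, 48 mm diameter, 130 mm long, 0.3 to 0.57 kg, both ends closed by flat black caps. Origin: centre of the end it first stands on; z axis along the pipe to the other end (up at the start). It stands freely on the foot plate and falls by itself once it leans over 20 degrees (pushed about 36 mm at 100 mm above the foot plate).
- pipe_center (a point): middle of the pipe, on its axis, 65 mm from either end
- pipe_top (a point): centre of the pipe's other end (the upper one at the start), 130 mm from the origin of pipe
- cradle: wooden pipe cradle, 300 mm long, 100 mm wide, fixed to the bench. Origin: on the bench surface under the V; x axis along the V from the foot plate to the stop block, z up. After tipping, the pipe lies 40 to 80 mm short of the stop, its near end at about x = -105 mm; sliding it along takes 3 to 9 N.
- foot (a point): centre of the cradle's flat foot plate, on its top, 16 mm above the bench (cradle x = -133 mm). The plate is 83 mm long and 100 mm wide; the pipe starts standing on it near cradle x = -128 mm
- v_mid (a point): middle of the V trough, where the axis of a pipe lying in it runs: 40 mm above the bench (pipe top at 64 mm, lowest line level with the foot plate). The V runs from cradle x -90 to 85 mm; its 45 degree walls meet 6 mm above the bench, their inner edges are 30 mm above it and 48 mm apart
- stop_face (a point): point on the stop block's face where the centre of the pipe's end must come (cradle x = 85 mm, 40 mm above the bench). The block is 80 mm wide, 32 mm thick, its top 68 mm above the bench; two hinge ears on it reach 92 mm
- hinge (a point): axis of the hold-down bar, 80 mm above the bench on top of the stop block, at cradle x = 100 mm; the axis is parallel to the cradle's y
- bar_tip (a point): free end of the hold-down bar, on its centre line, 98 mm from the hinge. The bar is a steel flat 26 mm wide, 8 mm thick, 0.2 kg, with a rubber pad 20 mm in diameter under it, 70 mm from the hinge
- hold_down (a joint): hold-down bar angle, rad. 0: level over the V, pad on the pipe; pi/2: upright; starts open at 1.72 to 2.05, leaning away from the V (travel -0.25 to 2.15). Slightly stiff hinge: the bar stays where it is left within about 34 degrees of upright and falls by itself beyond that.
- elbow: loose dark pipe elbow standing beside the cradle, about 55 mm tall, leave alone
- tee: loose dark pipe tee beside the cradle, 76 mm long, 62 mm tall, leave alone
- coupling: loose steel coupling (open ring, 42 mm diameter, 45 mm tall) beside the cradle's foot, leave alone
- wrench: loose wrench, 190 mm long, lying on the bench, leave alone
- compound_can: loose can, 70 mm diameter, 90 mm tall, leave alone
- tape_roll: loose white roll of tape, 60 mm diameter, 18 mm tall, leave alone
- level: loose aluminium spirit level, 220 mm long, 50 mm tall, leave alone
Things that resemble listed ones, but are neither listed nor needed, are in the scene too. Leave any turquoise look-alike of the pipe alone.

How it is judged (in metres and radians):
On the way:
1. the pipe lies in the V with its end against the stop (within 6 mm), while the hold-down is still open (angle between the z axis of pipe and the x axis of cradle, either way round below 0.08 rad and x of pipe_center in the frame of cradle between 0.014 and 0.026 m and y of pipe_center in the frame of cradle between -0.006 and 0.006 m and z of pipe_center in the frame of cradle between 0.034 and 0.047 m and value of joint hold_down above 1 rad), for 0.2 s.
At the end, for the whole second after the job is handed in: the pipe lies in the V along it (within 0.08 rad and 6 mm), its end within 6 mm of the stop, at rest, and the hold-down is down on it (joint between -0.08 and 0.10 rad) (angle between the z axis of pipe and the x axis of cradle, either way round below 0.08 rad and x of pipe_center in the frame of cradle between 0.014 and 0.026 m and y of pipe_center in the frame of cradle between -0.006 and 0.006 m and z of pipe_center in the frame of cradle between 0.034 and 0.047 m and value of joint hold_down between -0.08 and 0.1 rad and linear speed of pipe below 0.02 m/s); the robot touches nothing.
It fails at once if the pipe is lifted: both of its ends are more than 25 mm higher than when it lies in the V (height (world z) of each of pipe, pipe_top above 0.065 m).
It fails at once if the pipe falls off the cradle (height (world z) of pipe_center below 0.03 m).
It fails at once if a loose fitting, tool or other thing around the cradle is moved more than 25 mm (distance of any of elbow, tee, coupling, wrench, compound_can, tape_roll, level from where it was at the start of the episode above 0.025 m).
It also fails if it takes over 56 s, if anything falls off the work surface, if the arm or the gripper's body presses on something with over 40 N, if the wrist force passes 120 N, or if a joint passes its speed limit or range.

ROBOT

A 7-joint arm with a two-finger parallel gripper is mounted at the origin on the work surface. World frame = base frame: x ahead of the robot, y to its left, z up, the work surface at z = 0. Lengths are in m, angles in degrees, forces in N, time in s.
With the tool pointing down it reaches from about 0.425 to 0.875 m from the base axis. Payload 4.7 kg.
Tool frame: the origin (TCP) lies at the very end of the fingers, on their centre line; the grasp point (between the pads) lies env.hold_point_z behind it (env.hold_point_z is the distance from the TCP to the grasp point, in m); z points along the fingers, y is the line along which they close (so a half turn about z gives the same grasp; the last joint's range is limited). The gripper opens to 87 mm and grips with 3 to 60 N. Pads are 19 mm wide; open, the fingers measure 117 mm over their backs; the gripper's body (75 mm by 190 mm) begins 51 mm behind the grasp point.
Start: joints at [-66.572, 18.392, -4.016, 83.108, 1.295, 78.541, -3.26], TCP at [0.25, 0.6, 0.223] pointing down, gripper open.
Joint ranges: [-163.93, 163.93], [-17.29, 119.83], [-79.2, 71.16], [3.27, 140.29], [-89.18, 269.18], [5.43, 117.66], [-154.24, 154.24]. Speed limits (degrees/s): [147.25, 147.25, 180, 180, 180, 180, 180].

INTERFACE

Orientations are given as [roll, pitch, yaw] about the fixed x, y, z axes, in that order (R = Rz(yaw) Ry(pitch) Rx(roll)).
In Python, from cell import env gives the robot as it stands.
- The arm moves only by the shell command python3 -m jog 'ROWS' [FORCE]. ROWS is JSON, a list of rows, each an object with "dp": the shift along the tool's x, y, z in cm, a list of three; "twist": the turn about the tool's z in degrees; "fingers": the opening, from 0 (shut) to 1 (fully open). A call has 1 to 8 rows; each row is the pose to reach, as a shift and turn from the pose commanded when the call began, along the tool's axes at that moment; what a row does not reach only later rows make up. A row lasts 1/8 s, in which the tool goes at most 62.5 mm and 10.7 degrees, less where a joint would pass 70% of its speed; a pose out of reach is approached as far as the arm can. A call with a gripper value outside its range is refused whole. The fingers move at their own pace and stop on an object; FORCE is the grip in N (left out, the last holds). Time passes only in rows, so rows that repeat a pose let the fingers close. It gives the time, the measured TCP pose, the force, the opening and the grip force at its end, in the units of the state.
- env.get_obs(): the state, without advancing time (a new reading comes with each control period).
- env.read_camera(name): name is "side" or "top" or "wrist"; returns a dict with "pixels" (384x512x3 uint8, blue, green, red), "depth" (384x512 float32, m along the optical axis (not along the pixel's ray), 0 where there is no reading), "fx", "fy", "cx", "cy" (pixels), "k1" (the pictures are not rectified: a ray, as slopes to the right and down, at radius r is drawn at 1 + k1 r^2 times it, then the intrinsics apply), "rvec" (rotation vector, rad) and "tvec" (3), from world to camera coordinates, as OpenCV has them. Camera axes: x right, y down, z forward; pixel columns grow to the right and rows downward; lengths in m; the calibration is good to about 2 mm. A picture is of the moment at which its call begins.
- env.sign_off(): hands the job in; it is judged then, once.
The state is a dict: "time_s": time; "qpos": joint angles; "joint_velocities": joint speeds; "effort": joint torques, N m; "tool_pos": TCP position; "tool_rot": TCP orientation; "force": force on the tool from outside, world axes, zero at the start; "wrist_torque": the same for the moment, N m; "grip_width": finger opening in m; "grasp_force": force on a finger pad.
Only numpy, scipy, OpenCV 4.12 (cv2) and the standard library are available. Lean on these libraries where they do the work, as an engineer would, in place of code of your own. Each camera call takes 0.05 s, during which the arm holds its last target. There are 200 camera calls.

## Working session

There is one attempt and no reset: what is moved stays moved. The work goes in short steps, Python scripts to look and compute and a shell command to move; the robot and the scene stay as the last step left them, time stands still between calls to the robot, and variables do not carry over. Pictures are saved under pics/ and viewed, at most 10 in all, crops included, and the job is handed in when it is done.

```bash
ls; mkdir -p pics; cat > h.py <<'E'
from cell import env
import numpy as np, cv2
def cam(n):
    c=env.read_camera(n); K=np.array([[c['fx'],0,c['cx']],[0,c['fy'],c['cy']],[0,0,1.]])
    R=cv2.Rodrigues(np.array(c['rvec'],float))[0]; t=np.array(c['tvec'],float).ravel()
    return c,K,R,t,np.array([c['k1'],0,0,0,0.])
def cloud(c,K,R,t,D):
    h,w=c['depth'].shape; u,v=np.meshgrid(np.arange(w),np.arange(h))
    p=cv2.undistortPoints(np.stack([u,v],-1).reshape(-1,1,2).astype(float),K,D).reshape(h,w,2)
    z=c['depth'].astype(float); P=np.dstack([p[...,0]*z,p[...,1]*z,z])
    W=(P-t)@R; W[z==0]=np.nan
    return W
E
python3 - <<'E'
from h import *
for n in("top","side"):
    a=cam(n);cv2.imwrite(f'pics/{n}0.png',cv2.resize(a[0]['pixels'],(800,600)));np.save(f'{n}0.npy',cloud(*a)); cv2.imwrite(f'{n}raw.png',a[0]['pixels'])
    print(n,-a[2].T@a[3],a[2][2])
print(env.get_obs())
E
```

```text
pics
top [ 0.44054376 -0.00879517  1.40934714] [ 0.08525897 -0.00125774 -0.99635803]
side [ 0.45589877 -1.06973747  0.88901129] [ 0.06085175  0.80297979 -0.59289166]
{'time_s': 0.1, 'qpos': array([-66.57401438,  18.43322612,  -4.01638756,  83.16745655,
         1.29463041,  78.53975315,  -3.2599493 ]), 'joint_velocities': array([ 0.01962176, -0.0482555 , -0.01272193, -0.08336217, -0.05814706,
        0.10721422, -0.06123176]), 'effort': array([-2.00133068e-04, -4.92568231e+01, -4.05910984e-01, -3.13400245e+01,
       -6.43238425e-02,  3.93538037e-02,  4.18901811e-05]), 'tool_pos': array([0.24982996, 0.59954629, 0.22159296]), 'tool_rot': array([-1.79904777e+02,  4.76504749e-03,  1.57384392e+02]), 'force': array([-0.7655572 ,  0.00887458,  0.0167762 ]), 'wrist_torque': array([-0.01628996, -0.00301122,  0.00862687]), 'grasp_force': 0.0, 'grip_width': 0.08732051403999998}
```

View pics/top0.png

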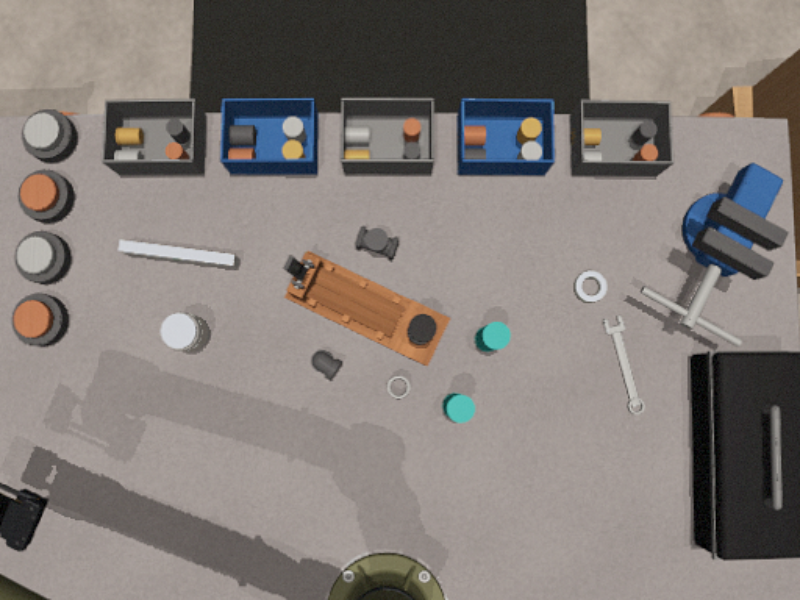

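View pics/side0.png

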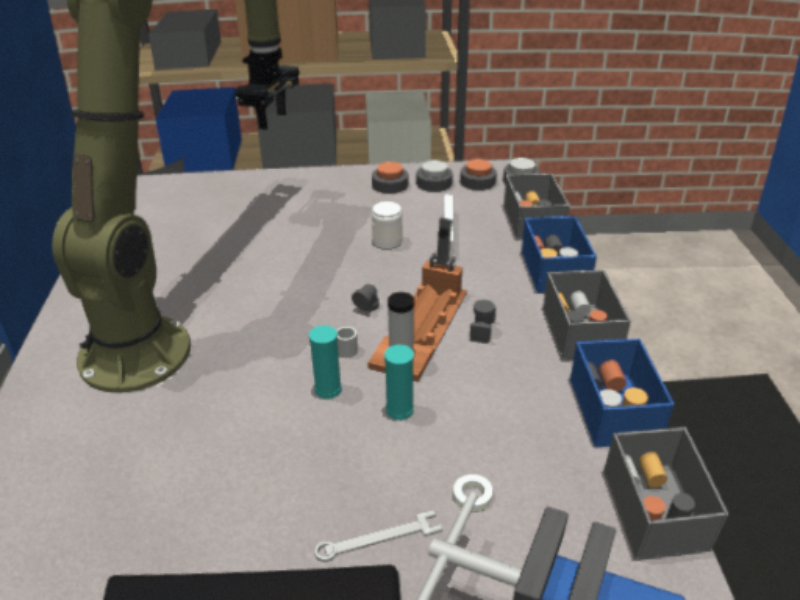

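The grey, black-capped pipe stands on the cradle at about (421,330) in the top view and (400,320) in the side view. The upright cylinders at top (495,337) and (460,408) are turquoise look-alikes on the bench, so I leave them alone. The stop and the open bar are at top (300,268). Next I measure the cradle, pipe and bar, and make a confirming crop.

```bash
python3 - <<'E'
from h import *
W=np.load('top0.npy');im=cv2.imread('topraw.png');hsv=cv2.cvtColor(im,cv2.COLOR_BGR2HSV)
m=(hsv[...,0]<18)&(hsv[...,1]>110)
m[:160]=0;m[236:]=0;m[:,:175]=0;m[:,295:]=0
P=W[m];P=P[np.isfinite(P).all(1)]
(c,s,a)=r=cv2.minAreaRect(P[:,:2].astype(np.float32)*1000);print('rect',r,len(P)); print(cv2.boxPoints(r))
print('zs',np.percentile(P[:,2],[2,25,50,75,98]))
sub=W[165:235,175:295].reshape(-1,3)
q=sub[(sub[:,2]>.135)&(sub[:,2]<.16)]; print('pipe top',len(q),np.median(q,0),cv2.minEnclosingCircle(q[:,:2].astype(np.float32)))
# stop/bar: high points left half
L=W[155:200,175:215].reshape(-1,3);q=L[L[:,2]>.098];print('bar pts',len(q),q[q[:,2].argsort()][::max(1,len(q)//12)])
# obstacles
for n,(x,y) in dict(tee=(377,241),elbow=(326,364),coup=(399,387),level=(178,253),can=(180,331),t1=(495,337),t2=(460,408),wr=(625,365),tape=(603,287)).items(): print(n,W[int(y*.64),int(x*.64)].round(3))
cv2.imwrite('pics/crop1.png',np.hstack([cv2.resize(im[150:240,170:310],(400,257*1),interpolation=2),cv2.resize(cv2.imread('sideraw.png')[115:245,215:320],(318,257))][0:1]))
s=cv2.imread('sideraw.png')[115:275,190:330];cv2.imwrite('pics/crop1.png',cv2.resize(s,(560,600*1)[:1]+(590,)) if 0 else cv2.resize(s,None,fx=3.7,fy=3.7,interpolation=2))
S=np.load('side0.npy')
q=S[120:170,275:295].reshape(-1,3);q=q[(q[:,2]>.09)&(q[:,2]<.25)&(q[:,0]>.4)&(q[:,0]<.8)];print('side bar',len(q),q[q[:,2].argsort()][::max(1,len(q)//12)].round(3))
E
```

```text
rect ((566.44580078125, 37.67198181152344), (297.12884521484375, 101.34662628173828), 64.27506256103516) 2994
[[ 456.31024   -74.17314 ]
 [ 547.61224  -118.162766]
 [ 676.58136   149.5171  ]
 [ 585.27936   193.50673 ]]
zs [0.00213001 0.0096712  0.01676743 0.02463146 0.06956984]
pipe top 300 [ 0.52313396 -0.05576738  0.14654589] ((0.5611718893051147, 0.04114938899874687), 0.13346503674983978)
bar pts 127 [[0.59818704 0.15540226 0.09830746]
 [0.60827863 0.154512   0.10652013]
 [0.6123377  0.16412883 0.13803925]
 [0.61058699 0.14903623 0.15101417]
 [0.62075462 0.14336394 0.15494041]
 [0.61239821 0.16154053 0.15733651]
 [0.62537959 0.15077895 0.15987512]
 [0.61714889 0.16104752 0.16149823]
 [0.61938085 0.16067621 0.16449596]
 [0.62898415 0.15727279 0.17127807]
 [0.62328866 0.15945375 0.17401358]
 [0.62811798 0.15912445 0.17697185]
 [0.62528269 0.16151688 0.17831558]]
tee [0.683 0.018 0.061]
elbow [0.461 0.111 0.049]
coup [ 0.418 -0.023 -0.001]
level [0.664 0.387 0.056]
can [0.518 0.368 0.088]
t1 [ 0.506 -0.185  0.131]
t2 [ 0.383 -0.125  0.131]
wr [ 0.459 -0.452  0.004]
tape [ 0.606 -0.406  0.02 ]
side bar 235 [[0.636 0.132 0.09 ]
 [0.64  0.144 0.093]
 [0.621 0.148 0.099]
 [0.612 0.152 0.108]
 [0.63  0.147 0.118]
 [0.634 0.15  0.123]
 [0.615 0.157 0.131]
 [0.637 0.153 0.144]
 [0.617 0.153 0.152]
 [0.621 0.162 0.158]
 [0.624 0.154 0.162]
 [0.63  0.158 0.171]
 [0.624 0.16  0.177]]
```

View pics/crop1.png

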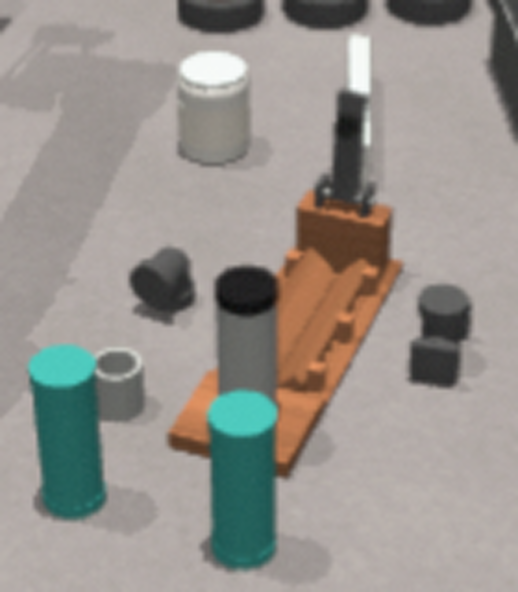

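The crop confirms it: the grey pipe with the black cap at crop (247,340) stands on the wooden foot plate, and both turquoise cylinders stand on the bare bench. Measured values:
- **Cradle:** the x axis has a yaw of about 64.3°, and the origin is near (0.577, 0.060).
- **Pipe:** its top is at z 0.146, as expected, and it stands at x ≈ -128.

I'll swing over with the fingers shut, turning the tool so that its x axis runs along the cradle's x.

```bash
python3 -m jog '[{"dp":[-28,-15.4,0],"twist":85,"fingers":0},{"dp":[-28,-15.4,0],"twist":85,"fingers":0},{"dp":[-28,-15.4,0],"twist":85,"fingers":0},{"dp":[-28,-15.4,0],"twist":85,"fingers":0},{"dp":[-28,-15.4,0],"twist":85,"fingers":0},{"dp":[-28,-15.4,0],"twist":85,"fingers":0},{"dp":[-28,-15.4,0],"twist":85,"fingers":0},{"dp":[-28,-15.4,0],"twist":85,"fingers":0}]'
python3 - <<'E'
from h import *
W=np.load('top0.npy')
ex=np.array([.434,.901]);ex/=np.linalg.norm(ex);ey=np.array([-ex[1],ex[0]]);O=np.array([.5664,.0377])+.025*ex
sub=W[150:245,170:300].reshape(-1,3);X=(sub[:,:2]-O)@ex;Y=(sub[:,:2]-O)@ey;Z=sub[:,2]
k=(Z>.062)&(Z<.074)&(X>.05);print('stop top x',np.percentile(X[k],[1,5,50,95,99]).round(4),'y',np.percentile(Y[k],[3,50,97]).round(4))
k=(Z>.138)&(X<-.05)&(X>-.2)&(abs(Y)<.06);print('pipe top',k.sum(),X[k].mean(),Y[k].mean())
k=(Z>.1)&(X>.05)&(abs(Y)<.06);print('bar',Y[k].mean(),np.c_[X[k],Z[k]][Z[k].argsort()][::14].round(3).tolist())
ks=(abs(Y)<.004)&(X>-.08)&(X<.08);print('V bottom z',np.median(Z[ks]))
k=(X>-.08)&(X<.07)&(Z<.024);print('V line y', [np.median(Y[(X>a)&(X<a+.03)&(abs(Y)<.02)&(Z<.012)]).round(4) for a in(-.08,-.04,0,.04)], O)
print('h',env.hold_point_z)
E
```

```text
time_s: 1.1
tool_pos: [0.4491, 0.3497, 0.2221]
tool_rot: [-180.0, 0.0, 72.0]
force: [0.5, 0.8, 0.7]
grip_width: 0.015
grasp_force: 0.0
stop top x [0.0846 0.0866 0.0948 0.1142 0.1157] y [-0.0375  0.0057  0.0387]
pipe top 257 -0.13336573114821607 2.0325937085850793e-05
bar 0.0015628691935850073 [[0.099, 0.101], [0.104, 0.137], [0.107, 0.153], [0.102, 0.157], [0.101, 0.16], [0.107, 0.162], [0.109, 0.171], [0.111, 0.175], [0.115, 0.178]]
V bottom z 0.00891033818657897
V line y [np.float64(0.0009), np.float64(0.0021), np.float64(0.0014), np.float64(0.0012)] [0.57724915 0.06022323]
h 0.0187
```

```bash
python3 -m jog '[{"dp":[-42.9,18.5,0],"twist":7.7,"fingers":0},{"dp":[-42.9,18.5,0],"twist":7.7,"fingers":0},{"dp":[-42.9,18.5,0],"twist":7.7,"fingers":0},{"dp":[-42.9,18.5,0],"twist":7.7,"fingers":0},{"dp":[-42.9,18.5,0],"twist":7.7,"fingers":0},{"dp":[-42.9,18.5,0],"twist":7.7,"fingers":0},{"dp":[-42.9,18.5,0],"twist":7.7,"fingers":0},{"dp":[-42.9,18.5,0],"twist":7.7,"fingers":0}]'
cat >> h.py <<'E'
ex=np.array([.434,.901]);ex/=np.linalg.norm(ex);ey=np.array([-ex[1],ex[0]]);O=np.array([.57725,.06022])
def tcp():
    o=env.get_obs();p=o['tool_pos'];d=p[:2]-O
    print('cradle tcp mm',(1000*np.array([d@ex,d@ey,p[2]])).round(1),'yaw',o['tool_rot'].round(1),'F',o['force'].round(1),'w',o['grip_width'],o['time_s'])
E
python3 -c "
from h import *;tcp()"
```

```text
time_s: 2.1
tool_pos: [0.495, -0.119, 0.2226]
tool_rot: [180.0, 0.0, 64.4]
force: [0.1, 0.1, -0.5]
grip_width: 0.0005
grasp_force: 0.0
cradle tcp mm [-197.2   -3.7  222.6] yaw [180.    0.   64.4] F [ 0.1  0.1 -0.5] w 0.00046698063109539695 2.1
```

```bash
python3 -m jog '[{"dp":[0,-0.45,5],"twist":0,"fingers":0},{"dp":[0,-0.45,9],"twist":0,"fingers":0},{"dp":[0,-0.45,11.5],"twist":0,"fingers":0},{"dp":[0.5,-0.45,11.5],"twist":0,"fingers":0},{"dp":[1,-0.45,11.5],"twist":0,"fingers":0},{"dp":[1.5,-0.45,11.5],"twist":0,"fingers":0},{"dp":[2,-0.45,11.5],"twist":0,"fingers":0},{"dp":[2.4,-0.45,11.5],"twist":0,"fingers":0}]'
python3 -c "
from h import *;tcp()"
```

```text
time_s: 3.1
tool_pos: [0.5024, -0.0908, 0.108]
tool_rot: [180.0, -0.0, 64.7]
force: [-0.7, -2.3, 1.3]
grip_width: 0.0003
grasp_force: 0.8
cradle tcp mm [-168.6    1.9  108. ] yaw [180.   -0.   64.7] F [-0.7 -2.3  1.3] w 0.0003419339977005961 3.1
```

```bash
python3 -m jog '[{"dp":[0.6,0.1,0],"twist":0.4,"fingers":0},{"dp":[1.2,0.1,0],"twist":0.4,"fingers":0},{"dp":[1.8,0.1,0],"twist":0.4,"fingers":0},{"dp":[2.4,0.1,0],"twist":0.4,"fingers":0},{"dp":[3.0,0.1,0],"twist":0.4,"fingers":0},{"dp":[3.6,0.1,0],"twist":0.4,"fingers":0},{"dp":[4.2,0.1,0],"twist":0.4,"fingers":0},{"dp":[4.6,0.1,0],"twist":0.4,"fingers":0}]'
python3 - <<'E'
from h import *
tcp();a=cam('side');cv2.imwrite('pics/s1.png',cv2.resize(a[0]['pixels'][90:290,160:360],None,fx=3,fy=3,interpolation=2))
E
```

```text
time_s: 4.1
tool_pos: [0.5227, -0.0494, 0.1075]
tool_rot: [-180.0, -0.0, 64.3]
force: [0.2, -0.1, 0.1]
grip_width: 0.0003
grasp_force: 0.0
cradle tcp mm [-122.5    1.6  107.5] yaw [-180.    -0.    64.3] F [ 0.2 -0.1  0.1] w 0.0002716247427941246 4.1
```

View pics/s1.png

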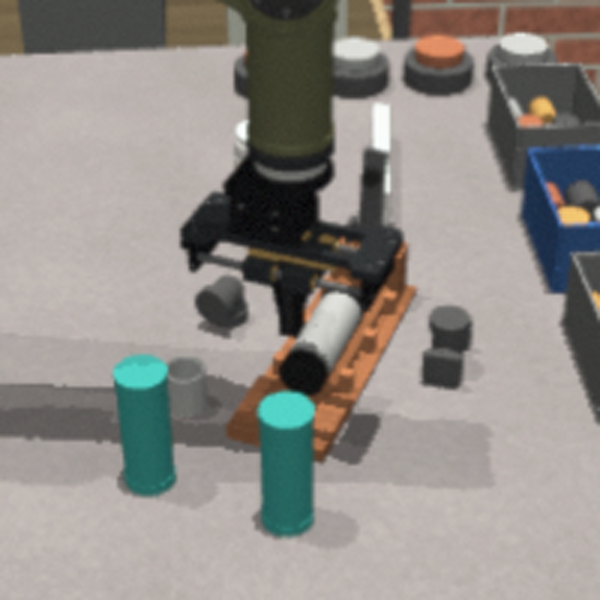

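The pipe has fallen into the V, with its near cap at crop (305,370) and the fingers above it. I'll back off, go down behind the cap and push along the V.

```bash
python3 -m jog '[{"dp":[-3.5,0.15,0],"twist":0,"fingers":0},{"dp":[-3.5,0.15,4],"twist":0,"fingers":0},{"dp":[-3.5,0.15,7.4],"twist":0,"fingers":0},{"dp":[-3.5,0.15,7.4],"twist":0,"fingers":0},{"dp":[-2.5,0.15,7.4],"twist":0,"fingers":0},{"dp":[-1.5,0.15,7.4],"twist":0,"fingers":0},{"dp":[-0.5,0.15,7.4],"twist":0,"fingers":0},{"dp":[0,0.15,7.4],"twist":0,"fingers":0}]'
python3 - <<'E'
from h import *
tcp();a=cam('top');W=cloud(*a).reshape(-1,3);X=(W[:,:2]-O)@ex;Y=(W[:,:2]-O)@ey;Z=W[:,2]
k=(Z>.056)&(Z<.07)&(abs(Y)<.014)&(X<.08)&(X>-.12);print(k.sum(),np.percentile(X[k],[0,2,98,100]),Y[k].mean())
E
```

```text
time_s: 5.15
tool_pos: [0.5247, -0.0493, 0.0341]
tool_rot: [180.0, -0.1, 64.4]
force: [-0.5, 0.3, 0.5]
grip_width: 0.0003
grasp_force: 0.0
cradle tcp mm [-121.5   -0.2   34.1] yaw [ 1.80e+02 -1.00e-01  6.44e+01] F [-0.5  0.3  0.5] w 0.0003252190032366944 5.15
279 [-0.06352984 -0.06038236  0.02021276  0.02172716] 0.0006095820371667902
```

```bash
python3 -m jog '[{"dp":[1,0,0.1],"twist":0,"fingers":0},{"dp":[1.8,0,0.1],"twist":0,"fingers":0},{"dp":[2.6,0,0.1],"twist":0,"fingers":0},{"dp":[3.4,0,0.1],"twist":0,"fingers":0},{"dp":[4.2,0,0.1],"twist":0,"fingers":0},{"dp":[4.8,0,0.1],"twist":0,"fingers":0},{"dp":[5.4,0,0.1],"twist":0,"fingers":0},{"dp":[5.7,0,0.1],"twist":0,"fingers":0}]'
python3 - <<'E'
from h import *
tcp();a=cam('top');W=cloud(*a).reshape(-1,3);X=(W[:,:2]-O)@ex;Y=(W[:,:2]-O)@ey;Z=W[:,2]
k=(Z>.056)&(Z<.0665)&(abs(Y)<.014)&(X<.084)&(X>-.12);print(k.sum(),np.percentile(X[k],[0,2,98,100]),Y[k].mean())
E
```

```text
time_s: 6.2
tool_pos: [0.5469, -0.0028, 0.0326]
tool_rot: [-179.9, 0.3, 64.2]
force: [-5.5, -7.7, 6.3]
grip_width: 0.0
grasp_force: 4.6
cradle tcp mm [-69.9  -0.   32.6] yaw [-179.9    0.3   64.2] F [-5.5 -7.7  6.3] w 3.053680923743667e-05 6.2
190 [0.00610675 0.01013912 0.0714962  0.07260318] 0.0008614156576280957
```

```bash
python3 -m jog '[{"dp":[0.2,0,0],"twist":0,"fingers":0},{"dp":[0.4,0,0],"twist":0,"fingers":0},{"dp":[0.6,0,0],"twist":0,"fingers":0},{"dp":[0.8,0,0],"twist":0,"fingers":0},{"dp":[0.9,0,0],"twist":0,"fingers":0},{"dp":[1.0,0,0],"twist":0,"fingers":0}]'
python3 - <<'E'
from h import *
tcp();a=cam('top');W=cloud(*a).reshape(-1,3);X=(W[:,:2]-O)@ex;Y=(W[:,:2]-O)@ey;Z=W[:,2]
k=(Z>.056)&(Z<.0655)&(abs(Y)<.014)&(X<.088)&(X>-.12);print(k.sum(),np.percentile(X[k],[0,2,98,100]),Y[k].mean())
E
```

```text
time_s: 7.0
tool_pos: [0.551, 0.0056, 0.0326]
tool_rot: [-179.9, 0.3, 64.1]
force: [-6.8, -8.7, 7.3]
grip_width: 0.0008
grasp_force: 4.7
cradle tcp mm [-60.6  -0.   32.6] yaw [-179.9    0.3   64.1] F [-6.8 -8.7  7.3] w 0.0007736227231864229 7.0
169 [0.01929524 0.02210466 0.08618565 0.08659794] 0.00014809456571549253
```

```bash
python3 -m jog '[{"dp":[0.1,0,0],"twist":0,"fingers":0},{"dp":[0.2,0,0],"twist":0,"fingers":0},{"dp":[0.3,0,0],"twist":0,"fingers":0},{"dp":[0.3,0,0],"twist":0,"fingers":0}]'
python3 -c "
from h import *;tcp()"
```

```text
time_s: 7.55
tool_pos: [0.5523, 0.0084, 0.0326]
tool_rot: [-179.9, 0.3, 64.1]
force: [-4.9, -7.2, 7.0]
grip_width: 0.0005
grasp_force: 4.5
cradle tcp mm [-57.4  -0.   32.6] yaw [-179.9    0.3   64.1] F [-4.9 -7.2  7. ] w 0.00048537894192622974 7.55
```

Still sliding, with no rise in force yet. I'll go on in small steps.

```bash
python3 -m jog '[{"dp":[0.1,0,0],"twist":0,"fingers":0},{"dp":[0.2,0,0],"twist":0,"fingers":0},{"dp":[0.3,0,0],"twist":0,"fingers":0},{"dp":[0.4,0,0],"twist":0,"fingers":0}]'
python3 - <<'E'
from h import *
tcp();a=cam('top');np.save('t2.npy',cloud(*a));W=cloud(*a).reshape(-1,3);X=(W[:,:2]-O)@ex;Y=(W[:,:2]-O)@ey;Z=W[:,2]
k=(abs(Y)<.008)&(X<.1)&(X>.055)&(Z<.1);i=np.argsort(X[k]);print(np.c_[X[k],Z[k]][i][::3].round(4).tolist())
a=cam('side');cv2.imwrite('pics/s2.png',cv2.resize(a[0]['pixels'][110:230,220:340],None,fx=5,fy=5,interpolation=2))
E
```

```text
time_s: 8.05
tool_pos: [0.553, 0.01, 0.0326]
tool_rot: [-179.8, 0.5, 64.1]
force: [-9.5, -12.3, 10.0]
grip_width: 0.0005
grasp_force: 7.3
cradle tcp mm [-55.7   0.   32.6] yaw [-179.8    0.5   64.1] F [ -9.5 -12.3  10. ] w 0.0004686149389483031 8.05
[[0.0557, 0.0642], [0.057, 0.0633], [0.0583, 0.0635], [0.0603, 0.0582], [0.0622, 0.063], [0.0636, 0.0622], [0.0641, 0.0583], [0.0665, 0.0598], [0.0683, 0.0653], [0.0697, 0.0643], [0.0717, 0.0594], [0.0731, 0.0585], [0.0749, 0.0635], [0.0761, 0.0639], [0.0772, 0.0652], [0.0791, 0.0612], [0.0807, 0.0678], [0.0824, 0.0649], [0.0843, 0.0608], [0.0854, 0.062], [0.0866, 0.0709], [0.088, 0.07], [0.0895, 0.0685], [0.0904, 0.0707], [0.0921, 0.0684], [0.094, 0.0874], [0.0948, 0.0674], [0.0957, 0.085], [0.0959, 0.0916], [0.0961, 0.0906], [0.0972, 0.0985], [0.0985, 0.0911]]
```

View pics/s2.png

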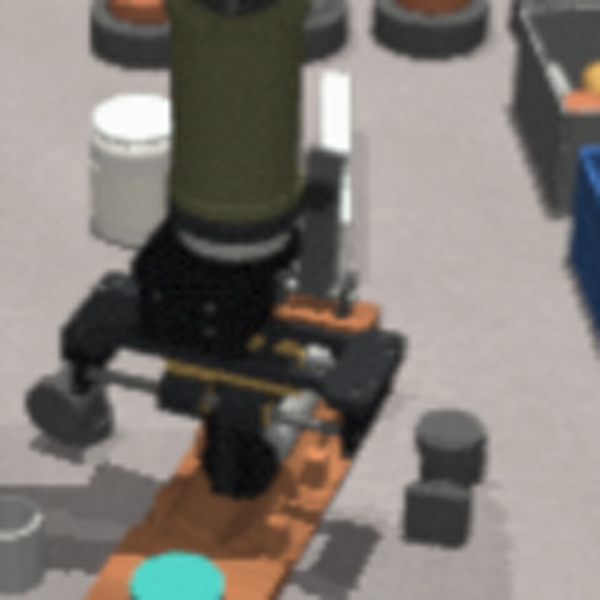

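The gripper hides most of the pipe in this view, but the depth shows pipe height running right up to the stop face at x ≈ 85. The force has also risen. One more firm push will confirm contact.

```bash
python3 -m jog '[{"dp":[0.3,0,0],"twist":0,"fingers":0},{"dp":[0.5,0,0],"twist":0,"fingers":0},{"dp":[0.5,0,0],"twist":0,"fingers":0}]'
python3 -c "
from h import *;tcp()"
```

```text
time_s: 8.52
tool_pos: [0.553, 0.01, 0.0325]
tool_rot: [-179.7, 0.8, 63.9]
force: [-15.0, -18.2, 17.8]
grip_width: 0.0003
grasp_force: 11.5
cradle tcp mm [-55.8   0.   32.5] yaw [-179.7    0.8   63.9] F [-15.  -18.2  17.8] w 0.0003301939367648332 8.525
```

It is seated: 13 mm of command gave no movement and the force rose to about 24 N. I'll back off, rise and go over behind the bar.

```bash
python3 -m jog '[{"dp":[-2,0,0],"twist":0,"fingers":0},{"dp":[-5,0,0],"twist":0,"fingers":0},{"dp":[-6,0,-4],"twist":0,"fingers":0},{"dp":[-6,0,-10],"twist":0,"fingers":0},{"dp":[-6,0,-16],"twist":0,"fingers":0},{"dp":[-6,0,-21],"twist":0,"fingers":0},{"dp":[-6,0,-21],"twist":0,"fingers":0},{"dp":[-6,0,-21],"twist":0,"fingers":0}]'
python3 - <<'E'
from h import *
tcp()
E
```

```text
time_s: 9.52
tool_pos: [0.5318, -0.0331, 0.242]
tool_rot: [-180.0, -0.0, 64.3]
force: [0.3, 0.2, -0.1]
grip_width: 0.0005
grasp_force: 0.0
cradle tcp mm [-103.8    0.5  242. ] yaw [-180.    -0.    64.3] F [ 0.3  0.2 -0.1] w 0.0005434695027038212 9.525
```

```bash
python3 -m jog '[{"dp":[6,0,0],"twist":0,"fingers":0},{"dp":[12,0,0],"twist":0,"fingers":0},{"dp":[18,0,0],"twist":0,"fingers":0},{"dp":[24,0,0],"twist":0,"fingers":0},{"dp":[27.9,0,0],"twist":0,"fingers":0},{"dp":[27.9,0,0],"twist":0,"fingers":0}]'
python3 - <<'E'
from h import *
tcp();a=cam('top');W=cloud(*a).reshape(-1,3);X=(W[:,:2]-O)@ex;Y=(W[:,:2]-O)@ey;Z=W[:,2]
k=(Z>.045)&(Z<.067)&(abs(Y)<.02)&(X<.07)&(X>-.09);print(k.sum(),np.percentile(X[k],[0,1,2]),Y[k&(Z>.06)].mean())
cv2.imwrite('pics/t3.png',cv2.resize(a[0]['pixels'][140:260,150:310],None,fx=4.5,fy=4.5,interpolation=2))
E
```

```text
time_s: 10.28
tool_pos: [0.652, 0.2225, 0.2383]
tool_rot: [-179.8, 0.2, 64.6]
force: [0.1, 0.1, -0.4]
grip_width: 0.0004
grasp_force: 0.0
cradle tcp mm [178.6   3.1 238.3] yaw [-179.8    0.2   64.6] F [ 0.1  0.1 -0.4] w 0.0003531832898947441 10.275
540 [-0.04410159 -0.04329833 -0.04202118] 0.0020968050709725713
```

View pics/t3.png

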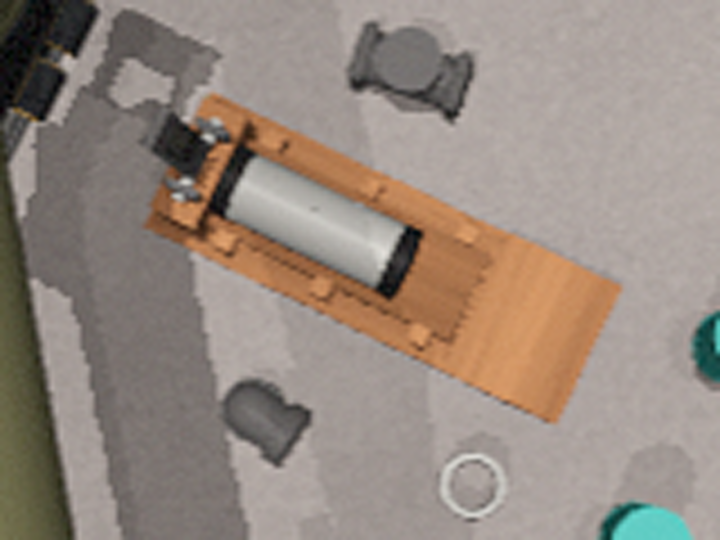

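The pipe lies in the V. Its near cap at crop (400,262) is at x ≈ -44 mm and its far cap at (230,180) is against the stop. The bar is still open at (180,140), and the elbow, tee and coupling have not moved. Now I'll lower behind the bar and push it over.

```bash
python3 -m jog '[{"dp":[0,0.2,4],"twist":0,"fingers":0},{"dp":[0,0.2,8],"twist":0,"fingers":0},{"dp":[0,0.2,9.6],"twist":0,"fingers":0},{"dp":[-1.5,0.2,9.6],"twist":0,"fingers":0},{"dp":[-3,0.2,9.6],"twist":0,"fingers":0},{"dp":[-4,0.2,9.6],"twist":0,"fingers":0},{"dp":[-5,0.2,9.6],"twist":0,"fingers":0},{"dp":[-6,0.2,9.6],"twist":0,"fingers":0}]'
python3 -c "
from h import *;tcp()"
python3 -m jog '[{"dp":[-1,0,0],"twist":0,"fingers":0},{"dp":[-2,0,0],"twist":0,"fingers":0},{"dp":[-3,0,0],"twist":0,"fingers":0},{"dp":[-4,0,0],"twist":0,"fingers":0},{"dp":[-4.5,0,0],"twist":0,"fingers":0},{"dp":[-5,0,0],"twist":0,"fingers":0},{"dp":[-5.5,0,0],"twist":0,"fingers":0},{"dp":[-6,0,0],"twist":0,"fingers":0}]'
python3 - <<'E'
from h import *
tcp();a=cam('side');cv2.imwrite('pics/s4.png',cv2.resize(a[0]['pixels'][100:240,200:340],None,fx=4.2,fy=4.2,interpolation=2))
E
```

```text
time_s: 11.32
tool_pos: [0.629, 0.1628, 0.1473]
tool_rot: [180.0, -0.1, 64.3]
force: [0.4, 0.5, 0.9]
grip_width: 0.0004
grasp_force: 0.6
cradle tcp mm [114.9  -2.1 147.3] yaw [ 1.80e+02 -1.00e-01  6.43e+01] F [0.4 0.5 0.9] w 0.00038072907716655007 11.325
time_s: 12.32
tool_pos: [0.6028, 0.1088, 0.1465]
tool_rot: [180.0, -0.0, 64.3]
force: [-0.8, 0.1, 0.2]
grip_width: 0.0004
grasp_force: 0.0
cradle tcp mm [ 54.8  -1.9 146.5] yaw [180.   -0.   64.3] F [-0.8  0.1  0.2] w 0.00036025942331180145 12.325
```

View pics/s4.png

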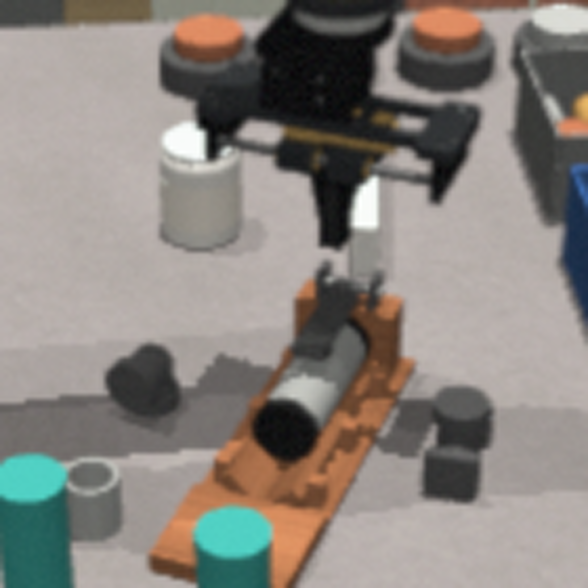

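The bar, at crop (330,320), has fallen onto the pipe. The fingers at (333,215) are clear of it. I'll raise the arm, check the bar angle and the pipe position, then hand in.

```bash
python3 -m jog '[{"dp":[2,0,-4],"twist":0,"fingers":0},{"dp":[8,0,-8],"twist":0,"fingers":0},{"dp":[12,0,-8],"twist":0,"fingers":0},{"dp":[12,0,-8],"twist":0,"fingers":0},{"dp":[12,0,-8],"twist":0,"fingers":0}]'
python3 - <<'E'
from h import *
tcp();a=cam('top');W=cloud(*a).reshape(-1,3);X=(W[:,:2]-O)@ex;Y=(W[:,:2]-O)@ey;Z=W[:,2]
k=(Z>.045)&(Z<.067)&(abs(Y)<.02)&(X<-.0)&(X>-.09);print('near end',np.percentile(X[k],[0,2]),Y[k&(Z>.06)].mean())
k=(Z>.072)&(Z<.12)&(abs(Y)<.01)&(X>-.02)&(X<.085);print('bar',k.sum(),np.polyfit(X[k],Z[k],1),X[k].min(),Z[k].mean())
E
```

```text
time_s: 13.0
tool_pos: [0.6547, 0.2161, 0.2259]
tool_rot: [-180.0, 0.1, 64.3]
force: [-0.5, -0.5, 0.5]
grip_width: 0.0005
grasp_force: 0.0
cradle tcp mm [174.1  -2.1 225.9] yaw [-1.80e+02  1.00e-01  6.43e+01] F [-0.5 -0.5  0.5] w 0.0004794609947277781 13.0
near end [-0.04395549 -0.04363877] 0.001482512307309209
bar 210 [0.01244315 0.08340354] 0.003077755447406902 0.0839479569059955
```

The bar is level (slope 0.012, top at 84 mm), the pipe's near end is at -44 mm, and the robot touches nothing.

```bash
python3 -c "
from cell import env;print(env.sign_off())"
```

```text
the job is handed in; nothing more can be done
None
```

The pipe lies in the V with its end against the stop block, the hold-down bar is level on it, the fittings I could check had not moved, and the job is handed in (no verdict was returned).

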